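Close the feed tub with the lid that fits

ROBOT

A 6-joint arm with a two-finger parallel gripper is mounted at the origin on the work surface. World frame = base frame: x ahead of the robot, y to its left, z up, the work surface at z = 0. Lengths are in mm, angles in rad, forces in N, time in s.
With the tool pointing down it reaches from about 300 to 850 mm from the base axis. Payload 4.2 kg.
Tool frame: the origin (TCP) lies at the centre of the arm's flange, where the gripper is bolted on; the fingertips stand 191 mm ahead of it and the grasp point (between the pads) lies 172 mm ahead of it; z points along the fingers, y is the direction in which the jaws open and shut (so a half turn about z gives the same grasp; the last joint's range is limited). The gripper opens to 91 mm and grips with 3 to 60 N. Pads are 32 mm wide; open, the fingers measure 118 mm over their backs; the gripper's body (76 mm by 178 mm) begins 60 mm behind the grasp point.
Start: joints at [1.276, 0.32, 1.565, -0, 1.257, -0.02], TCP at [156.026, 553.425, 404.776] pointing down, gripper open.
Joint ranges: [-3.11, 3.11], [-0.84, 2.01], [0.21, 2.61], [-1.34, 4.49], [0.05, 2.63], [-2.56, 2.56]. Speed limits (rad/s): [2.57, 2.57, 3.14, 3.14, 3.14, 3.14].

INTERFACE

Orientations are given as a 3x3 rotation matrix whose columns are the frame's x, y, z axes.
In Python, from plant import ctrl, snapshot, workorder gives the robot as it stands.
- The arm moves only by the tool drive_tool, never from a script. Its argument "commands" is a list of rows, each a list of 3 entries, a list of its own where there are three numbers: the shift along the tool's x, y, z in m, then the turn, a rotation vector about the tool's x, y, z in degrees, then the finger opening in m, from 0 to 0.0912. In form: [[[x, y, z], [wx, wy, wz], gripper], ...]. A call has 1 to 12 rows; each row is the pose to reach, as a shift and turn from the pose commanded when the call began, along the tool's axes at that moment; what a row does not reach only later rows make up. A row lasts 1/10 s, in which the tool goes at most 50 mm and 8.59 degrees, less where a joint would pass 70% of its speed; a pose out of reach is approached as far as the arm can. A call with a gripper value outside its range is refused whole. The fingers move at their own pace and stop on an object; "squeeze" is the grip in N (left out, the last holds). Time passes only in rows, so rows that repeat a pose let the fingers close. It gives the time, the measured TCP pose, the force and the opening at its end, in the units of the state.
- ctrl.read_state(): the state, without advancing time (a new reading comes with each control period).
- snapshot(name): name is "scene" or "top"; returns a dict with "pixels" (400x640x3 uint8, red, green, blue), "depth" (400x640 float32, mm along the optical axis (not along the pixel's ray), 0 where there is no reading), "camera_matrix" (3x3 intrinsics, pixels), "cam_to_world" (4x4, takes a point from camera to world coordinates). Camera axes: x right, y down, z forward; pixel columns grow to the right and rows downward; lengths in mm; the calibration is good to about 2 mm. A picture is of the moment at which its call begins.
- workorder.finish_job(): hands the job in, once; it reports no verdict.
The state is a dict: "time_s": time; "q": joint angles; "dq": joint speeds; "effort": joint torques, N m; "position": TCP position; "orientation": TCP orientation; "force": force on the tool from outside, world axes, zero at the start; "ft_torque": the same for the moment, N m; "opening": opening from 0.0 (shut) to 1.0 (fully open).
Only numpy, scipy, OpenCV 4.12 (cv2) and the standard library are available. Lean on these libraries where they do the work, as an engineer would, in place of code of your own. Each camera call takes 0.05 s, during which the arm holds its last target. There are 200 camera calls.

TASK

The white plant-feed tub on the potting bench stands open. Of the three loose grey screw lids find the one that fits its threaded neck, set it on the neck and screw it clockwise (seen from above) until it is fully home: flat down on the tub, with its grip fin in line with the tub's two side ears. Let go of it, and leave the other two lids on the bench.

Things in the scene. Friction and masses are not known exactly. Their poses are not given: they have to be found in the camera images.
- tub_seat (a point): White square tub, 112 mm, fixed in a wooden cradle. Point: centre of its flat shoulder, 90 mm above the bench, at the foot of the neck; z up, x through the two side ears (25 mm out, at +x and -x). The right lid goes on with its fin crosswise to the ears (35 to 145 deg anticlockwise from x, best 75), then turns clockwise to a stop: fin along x, rim on the shoulder, grip point 50 mm above here.
- tub_rim (a point): Centre of the neck's open rim, 24 mm above tub_seat, same axes. Neck 50 mm across, 40 at the rim; on its +x and -x sides a thread rib 45 deg long, sloped on top, 68 mm across both, 7 mm clear of the shoulder. The lid that fits is wider inside than the ribs, but its lugs are closer together than 68 mm (over 50); it has 4 mm play. Its lugs pass between the ribs, then turn easily under them.
- lid_small_grip (a point): Loose grey plastic screw lid, 66 mm across (58 inside, lugs 42 mm apart), lying open side down. As on all three: 30 mm high to its flat top, on which stands a grip fin 50 mm long, 16 thick, 40 high; two inner lugs at the lower rim, under the line of the fin. Point: centre of the fin, on the lid's axis, 20 mm above the flat top, 50 above the lower rim; x along the fin, y across, z up. About 80 g.
- lid_medium_grip (a point): Loose grey plastic screw lid, 84 mm across (76 inside, lugs 60 mm apart); otherwise as lid_small_grip: 30 mm high, fin 50 x 16 x 40 mm, point at the fin's centre, x along the fin.
- lid_large_grip (a point): Loose grey plastic screw lid, 102 mm across (94 inside, lugs 78 mm apart); otherwise as lid_small_grip: 30 mm high, fin 50 x 16 x 40 mm, point at the fin's centre, x along the fin.
Mind the look-alikes: they are no part of the job. What is shaped like the part that bears lid_medium_grip but brown or green is not meant.

How it is judged:
By the outcome, as a careful person would: the job done as asked, in the order asked, and still so for the second after the job is handed in, with the robot touching nothing.
It also fails if it takes over 42 s, if anything falls off the work surface, if the arm or the gripper's body presses on something with over 40 N, if the wrist force passes 120 N, or if a joint passes its speed limit or range.

## Working session

There is one attempt and no reset: what is moved stays moved. The work goes in short steps, Python scripts to look and compute and a tool call to move; the robot and the scene stay as the last step left them, time stands still between calls to the robot, and variables do not carry over. Pictures are saved under pics/ and viewed, about 8 in all and at most 12, crops included, and the job is handed in when it is done.

Besides the shell and the picture viewer there is one more tool, called after "Call:" as name(argument=value, ...) on one line, values as JSON. drive_tool: Moves the arm, as the interface text tells. Its arguments: {"type":"object","properties":{"commands":{"type":"array"},"squeeze":{"type":"number"}},"required":["commands"]}

```bash
ls; mkdir -p pics; cat > h.py <<'E'
import numpy as np, cv2
from plant import ctrl, snapshot, workorder
def shot(n,f):
    s=snapshot(n); np.savez('pics/'+f+'.npz',**s)
    cv2.imwrite('pics/'+f+'.png',s['pixels'][:,:,::-1]); return s
def pts(s):
    d=s['depth']; K=s['camera_matrix']; v,u=np.mgrid[:400,:640]
    P=np.stack([(u-K[0,2])/K[0,0]*d,(v-K[1,2])/K[1,1]*d,d,np.ones_like(d)],-1)@s['cam_to_world'].T
    P=P[...,:3]; P[d==0]=np.nan; return P
E
python3 - <<'E'
from h import *
a=shot('top','top0');b=shot('scene','sc0')
print(ctrl.read_state())
for s in(a,b):print(s['cam_to_world'].round(3),s['camera_matrix'])
E
```

```text
pics
{'time_s': 0.1, 'q': array([ 1.27600053e+00,  3.20256450e-01,  1.56551715e+00,  4.24108831e-05,
        1.25739295e+00, -1.99815145e-02]), 'dq': array([ 0.00068508, -0.00238582, -0.0034509 ,  0.00172939,  0.00042816,
       -0.00078894]), 'effort': array([ 1.42810713e-03, -4.13330448e+01, -2.32512635e+01,  7.29736034e-02,
        4.22618177e-02, -6.50415768e-05]), 'position': array([155.98231088, 553.30364262, 404.00323732]), 'orientation': array([[-9.62472036e-01,  2.71380421e-01, -4.95890138e-04],
       [ 2.71380865e-01,  9.62470879e-01, -1.49427433e-03],
       [ 7.17630206e-05, -1.57277235e-03, -9.99998761e-01]]), 'force': array([ 0.19418111, -0.68895662,  0.14686304]), 'ft_torque': array([-0.00156442, -0.01911016, -0.01733595]), 'opening': 1.000520558947258}
[[ 9.00000e-03 -9.84000e-01  1.78000e-01  3.65460e+02]
 [-1.00000e+00 -1.20000e-02 -1.50000e-02 -1.05560e+01]
 [ 1.70000e-02 -1.77000e-01 -9.84000e-01  9.99743e+02]
 [ 0.00000e+00  0.00000e+00  0.00000e+00  1.00000e+00]] [[430.72440246   0.         314.89816535]
 [  0.         430.72440246 193.84559818]
 [  0.           0.           1.        ]]
[[ 5.41000e-01  6.17000e-01 -5.71000e-01  9.22538e+02]
 [ 8.41000e-01 -3.86000e-01  3.80000e-01 -3.12649e+02]
 [ 1.50000e-02 -6.86000e-01 -7.28000e-01  6.48590e+02]
 [ 0.00000e+00  0.00000e+00  0.00000e+00  1.00000e+00]] [[403.50629762   0.         321.3561978 ]
 [  0.         403.50629762 191.7027195 ]
 [  0.           0.           1.        ]]
```

View pics/top0.png

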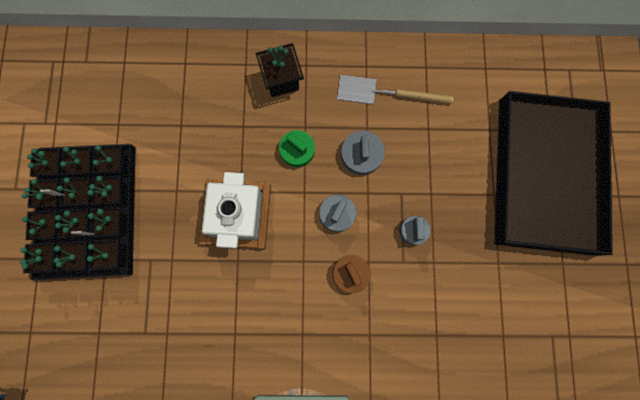

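View pics/sc0.png

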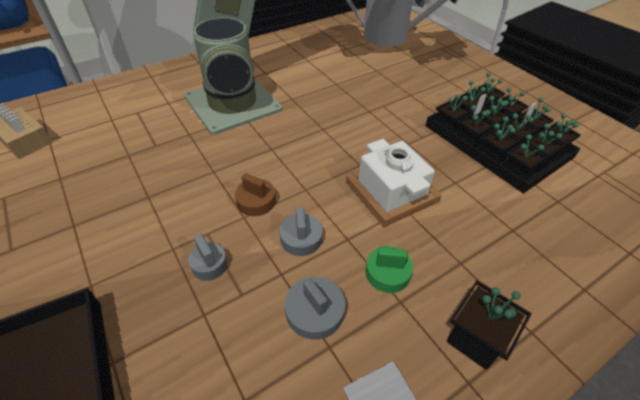

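The top view shows these candidates: grey lids at (338,213), (362,152) and (415,230), and look-alikes in green at (297,148) and brown at (351,274). The tub is at (230,210), with its ears up and down at (233,180) and (227,241). The lid that fits needs an inside width over 68 mm and lugs 50 to 68 mm apart. That is the medium one, at (338,213) by its size. I'll measure it and check it in a crop.

```bash
python3 - <<'E'
from h import *
out=[]
for n in('top0','sc0'):
    s=dict(np.load(f'pics/{n}.npz')); P=pts(s); im=s['pixels'].astype(int)
    bx={'top0':{'med':(312,366,188,238),'large':(334,390,124,180),'small':(396,436,210,250),'tub':(190,275,165,252)},
        'sc0':{'med':(275,328,200,258),'large':(280,350,270,340),'small':(185,232,230,282),'tub':(345,442,135,222)}}[n]
    for k,(u0,u1,v0,v1) in bx.items():
        p=P[v0:v1,u0:u1].reshape(-1,3); c=im[v0:v1,u0:u1].reshape(-1,3); g=(c.max(1)-c.min(1)<40)&np.isfinite(p[:,0])
        def blob(lo,hi):
            q=p[g&(p[:,2]>lo)&(p[:,2]<hi)]
            if len(q)<5: return None
            (c0,sz,a)=cv2.minAreaRect(q[:,:2].astype(np.float32)); cc,r=cv2.minEnclosingCircle(q[:,:2].astype(np.float32))
            _,ev=np.linalg.eigh(np.cov(q[:,:2].T)); ax=ev[:,1]
            return len(q),'z%.1f'%np.median(q[:,2]),'rect',np.round(c0,1),np.round(sz,1),round(a,1),'circ',np.round(cc,1),round(r,1),'mainaxis',round(np.degrees(np.arctan2(ax[1],ax[0]))%180,1),'mean',q[:,:2].mean(0).round(1)
        for r in ([(25,36),(64,76)] if k!='tub' else [(55,82),(84,95),(84,130),(110,120)]): print(n,k,r,blob(*r))
s=dict(np.load('pics/top0.npz'));im=s['pixels'][:,:,::-1]
cv2.imwrite('pics/crop1.png',np.hstack([cv2.resize(im[160:260,180:280],(400,400),interpolation=2),cv2.resize(im[160:260,290:390],(400,400),interpolation=2)]))
E
```

```text
top0 med (25, 36) (865, 'z29.8', 'rect', array([498.7, -76.2]), array([81.8, 82.7]), 23.8, 'circ', array([499.5, -76.1]), 41.8, 'mainaxis', np.float64(66.4), 'mean', array([498. , -75.8]))
top0 med (64, 76) (167, 'z69.3', 'rect', array([499.5, -76.1]), array([15.7, 50. ]), 63.8, 'circ', array([499.7, -75.7]), 25.1, 'mainaxis', np.float64(154.2), 'mean', array([499.1, -75.9]))
top0 large (25, 36) (1219, 'z29.7', 'rect', array([ 644.2, -135.8]), array([ 98.1, 101.5]), 45.1, 'circ', array([ 644.7, -135.6]), 51.1, 'mainaxis', np.float64(99.9), 'mean', array([ 642.5, -134.4]))
top0 large (64, 76) (156, 'z69.2', 'rect', array([ 643.6, -135.2]), array([48. , 16.2]), 1.7, 'circ', array([ 644. , -135.1]), 24.5, 'mainaxis', np.float64(2.3), 'mean', array([ 643.3, -134.8]))
top0 small (25, 36) (404, 'z29.7', 'rect', array([ 461.9, -252.8]), array([64. , 64.2]), 14.8, 'circ', array([ 462.1, -253.2]), 32.9, 'mainaxis', np.float64(84.0), 'mean', array([ 460.1, -249.1]))
top0 small (64, 76) (172, 'z69.6', 'rect', array([ 461.3, -253.4]), array([48.5, 16.5]), 1.7, 'circ', array([ 461.3, -251.8]), 25
[... 2055 characters left out ...]
), array([156.9,  94.9]), 26.7, 'circ', array([498.9, 154.8]), 81.6, 'mainaxis', np.float64(26.7), 'mean', array([520. , 116.7]))
sc0 tub (84, 95) (1895, 'z89.2', 'rect', array([496.6, 155.1]), array([112.8, 163.8]), 85.6, 'circ', array([496.9, 152.2]), 82.6, 'mainaxis', np.float64(3.4), 'mean', array([506.8, 148.2]))
sc0 tub (84, 130) (2410, 'z89.7', 'rect', array([496.6, 155.1]), array([112.8, 163.8]), 85.6, 'circ', array([496.9, 152.2]), 82.6, 'mainaxis', np.float64(2.2), 'mean', array([505.5, 149.2]))
sc0 tub (110, 120) (157, 'z112.5', 'rect', array([497.5, 155.9]), array([44.2, 46.1]), 57.3, 'circ', array([497.2, 155.4]), 27.7, 'mainaxis', np.float64(4.6), 'mean', array([499.6, 153.5]))
```

View pics/crop1.png

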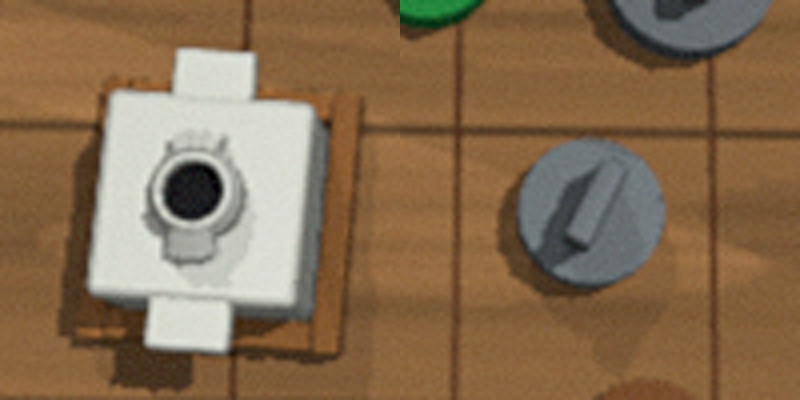

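The crop shows the tub's neck at about (230,208), with its thread ribs along the ears, and a grey lid 83 mm across with its fin slanted.

| Item | Position, mm | Direction | Other checks |
|---|---|---|---|
| Medium lid | (500, -77) | fin at 154° | 83 mm across, fin top at z = 70 |
| Tub seat | (496, 156) | x axis at -4° | shoulder at z = 90 |

The sizes match the description. My plan is to grasp with the jaws at 64°, set the lid on with the jaws at -19°, then turn it 75° clockwise.

Call:
drive_tool(commands=[[[-0.502,-0.513,0],[0,0,10.3],0.0912],[[-0.502,-0.513,0],[0,0,10.3],0.0912],[[-0.502,-0.513,0],[0,0,10.3],0.0912],[[-0.502,-0.513,0],[0,0,10.3],0.0912],[[-0.502,-0.513,0],[0,0,10.3],0.0912],[[-0.502,-0.513,0],[0,0,10.3],0.0912],[[-0.502,-0.513,0],[0,0,10.3],0.0912],[[-0.502,-0.513,0],[0,0,10.3],0.0912],[[-0.502,-0.513,0],[0,0,10.3],0.0912],[[-0.502,-0.513,0],[0,0,10.3],0.0912],[[-0.502,-0.513,0],[0,0,10.3],0.0912],[[-0.502,-0.513,0],[0,0,10.3],0.0912]])

```text
time_s: 1.3
position: [443.9, 24.7, 404.7]
orientation: [[-0.898, 0.439, 0.0], [0.439, 0.898, 0.0], [0.0, 0.0, -1.0]]
force: [1.5, 0.3, -0.7]
opening: 1.002
```

Call:
drive_tool(commands=[[[-0.095,-0.067,0.05],[0,0,0],0.0912],[[-0.095,-0.067,0.12],[0,0,0],0.0912],[[-0.095,-0.067,0.12],[0,0,0],0.0912],[[-0.095,-0.067,0.12],[0,0,0],0.0912],[[-0.095,-0.067,0.12],[0,0,0],0.0912],[[-0.095,-0.067,0.12],[0,0,0],0.0912]])

```text
time_s: 1.9
position: [499.5, -75.0, 284.8]
orientation: [[-0.898, 0.44, -0.001], [0.44, 0.898, 0.001], [0.001, 0.0, -1.0]]
force: [0.7, 0.9, 0.5]
opening: 1.0
```

```bash
python3 - <<'E'
from h import *
s=ctrl.read_state();print(s['position'],s['orientation'].round(4),s['q'])
E
```

```text
[499.46507974 -74.97207452 284.80227356] [[-8.982e-01  4.396e-01 -9.000e-04]
 [ 4.396e-01  8.982e-01  6.000e-04]
 [ 1.000e-03  1.000e-04 -1.000e+00]] [-1.71880255e-01  3.22997138e-01  1.89593407e+00  5.08395014e-04
  9.23619883e-01 -1.28782938e+00]
```

Call:
drive_tool(commands=[[[-0.001,-0.002,0.03],[0,0,0],0.0912],[[-0.001,-0.002,0.058],[0,0,0],0.0912],[[-0.001,-0.002,0.058],[0,0,0],0.0912],[[-0.001,-0.002,0.058],[0,0,0],0.0],[[-0.001,-0.002,0.058],[0,0,0],0.0],[[-0.001,-0.002,0.058],[0,0,0],0.0],[[-0.001,-0.002,0.058],[0,0,0],0.0],[[-0.001,-0.002,0.058],[0,0,0],0.0],[[-0.001,-0.002,0.058],[0,0,0],0.0],[[-0.001,-0.002,0.058],[0,0,0],0.0]], squeeze=30)

```text
time_s: 2.9
position: [499.5, -77.4, 226.8]
orientation: [[-0.898, 0.439, 0.0], [0.439, 0.898, 0.0], [-0.0, 0.0, -1.0]]
force: [-0.8, 0.7, -0.3]
opening: 0.419
```

Call:
drive_tool(commands=[[[0,0,-0.04],[0,0,0],0.0],[[0,0,-0.09],[0,0,0],0.0],[[0,0,-0.135],[0,0,0],0.0],[[0,0,-0.135],[0,0,0],0.0],[[0,0,-0.135],[0,0,0],0.0],[[0,0,-0.135],[0,0,0],0.0]])

```text
time_s: 3.5
position: [499.0, -77.3, 360.4]
orientation: [[-0.898, 0.439, -0.003], [0.439, 0.898, 0.001], [0.003, -0.001, -1.0]]
force: [0.6, -0.0, -0.6]
opening: 0.007
```

The fingers are slower than I allowed for: I lifted before they had closed on the fin. I'll reopen them and check the lid hasn't moved.

Call:
drive_tool(commands=[[[0,0,0],[0,0,0],0.055],[[0,0,0],[0,0,0],0.055],[[0,0,0],[0,0,0],0.055],[[0,0,0],[0,0,0],0.055],[[0,0,0],[0,0,0],0.055],[[0,0,0],[0,0,0],0.055],[[0,0,0],[0,0,0],0.055]])

```text
time_s: 4.2
position: [499.5, -77.3, 361.7]
orientation: [[-0.898, 0.439, 0.0], [0.439, 0.898, 0.0], [-0.0, 0.0, -1.0]]
force: [-0.3, -0.4, -0.9]
opening: 0.583
```

```bash
python3 - <<'E'
from h import *
s=shot('scene','sc1');P=pts(s);print(ctrl.read_state()['position'])
p=P[200:258,275:328].reshape(-1,3);c=s['pixels'][200:258,275:328].reshape(-1,3).astype(int)
for lo,hi in((25,36),(64,76)):
    q=p[(c.max(1)-c.min(1)<40)&(p[:,2]>lo)&(p[:,2]<hi)]
    print(cv2.minAreaRect(q[:,:2].astype(np.float32)))
E
```

```text
[499.51056301 -77.34411819 361.74733673]
((500.63104248046875, -77.49039459228516), (82.79777526855469, 83.57623291015625), 24.643362045288086)
((501.4386291503906, -77.9705810546875), (15.839277267456055, 49.26851272583008), 63.49705123901367)
```

View pics/sc1.png

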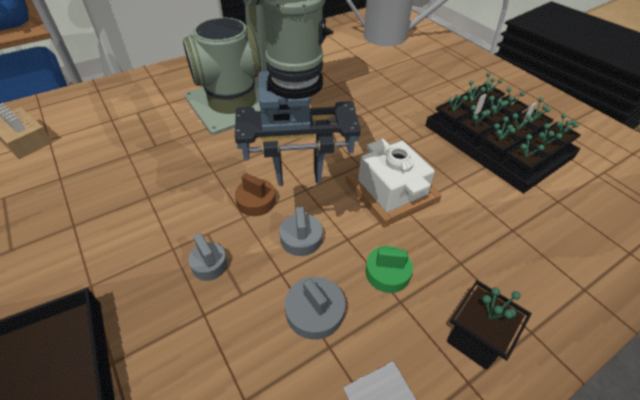

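The lid hasn't moved: it is still at (300,235) in the picture, and the measured pose is the same. The open gripper is above it. I'll try the grasp again and give the fingers time.

Call:
drive_tool(commands=[[[-0.001,0,0.05],[0,0,0],0.055],[[-0.001,0,0.1],[0,0,0],0.055],[[-0.001,0,0.135],[0,0,0],0.055],[[-0.001,0,0.135],[0,0,0],0.055],[[-0.001,0,0.135],[0,0,0],0.0],[[-0.001,0,0.135],[0,0,0],0.0],[[-0.001,0,0.135],[0,0,0],0.0],[[-0.001,0,0.135],[0,0,0],0.0],[[-0.001,0,0.135],[0,0,0],0.0],[[-0.001,0,0.135],[0,0,0],0.0],[[-0.001,0,0.135],[0,0,0],0.0],[[-0.001,0,0.135],[0,0,0],0.0]], squeeze=30)

```text
time_s: 5.45
position: [500.5, -77.7, 227.1]
orientation: [[-0.898, 0.439, 0.001], [0.439, 0.898, 0.0], [-0.0, 0.0, -1.0]]
force: [-0.8, 0.1, 5.2]
opening: 0.174
```

Call:
drive_tool(commands=[[[0,0,0],[0,0,0],0.0],[[0,0,0],[0,0,0],0.0]])

```text
time_s: 5.65
position: [500.5, -77.8, 227.1]
orientation: [[-0.898, 0.439, 0.001], [0.439, 0.898, 0.0], [-0.001, 0.0, -1.0]]
force: [-1.5, 1.2, 5.2]
opening: 0.174
```

Call:
drive_tool(commands=[[[0,0,-0.04],[0,0,0],0.0],[[0,0,-0.09],[0,0,0],0.0],[[0,0,-0.14],[0,0,0],0.0],[[0,0,-0.14],[0,0,0],0.0],[[0.02,0.04,-0.14],[0,0,8],0.0],[[0.04,0.08,-0.14],[0,0,16],0.0],[[0.06,0.12,-0.14],[0,0,24],0.0],[[0.08,0.16,-0.14],[0,0,32],0.0],[[0.1,0.2,-0.14],[0,0,40],0.0],[[0.106,0.208,-0.14],[0,0,48],0.0],[[0.106,0.208,-0.14],[0,0,56],0.0],[[0.106,0.208,-0.14],[0,0,64],0.0]])

```text
time_s: 6.85
position: [496.1, 156.5, 365.2]
orientation: [[0.005, 1.0, -0.002], [1.0, -0.005, -0.001], [-0.001, -0.002, -1.0]]
force: [-0.3, 0.5, -1.7]
opening: 0.173
```

Call:
drive_tool(commands=[[[0,0,0],[0,0,8],0.0],[[0,0,0],[0,0,16],0.0],[[0,0,0],[0,0,19],0.0],[[0,0,0],[0,0,19],0.0],[[0,0,0],[0,0,19],0.0]])

```text
time_s: 7.35
position: [496.4, 155.6, 365.9]
orientation: [[0.325, 0.946, -0.001], [0.946, -0.325, -0.0], [-0.001, -0.001, -1.0]]
force: [-0.6, 0.3, -1.6]
opening: 0.178
```

```bash
python3 - <<'E'
from h import *
s=shot('scene','sc2');P=pts(s);t=ctrl.read_state();print(t['position'],t['orientation'].round(3),t['q'].round(2))
y=t['orientation'][:,1];print('y ang',np.degrees(np.arctan2(y[1],y[0])))
cv2.imwrite('pics/sc2c.png',cv2.resize(s['pixels'][60:260,260:520,::-1],None,fx=3,fy=3,interpolation=2))
E
```

```text
[496.40607587 155.59851516 366.05558216] [[ 0.325  0.946 -0.001]
 [ 0.946 -0.325 -0.   ]
 [-0.001 -0.001 -1.   ]] [0.28 0.26 1.75 0.   1.13 0.61]
y ang -18.987452027027018
```

View pics/sc2c.png

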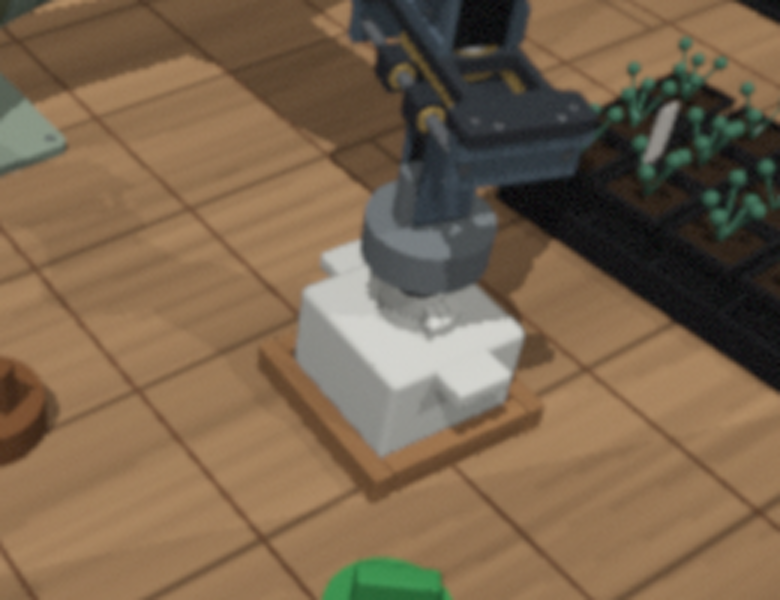

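The crop shows the lid held level, right above the neck at about (430,290), with the fin crosswise to the ears. I'll lower it gently.

Call:
drive_tool(commands=[[[0,0,0.012],[0,0,0],0.0],[[0,0,0.024],[0,0,0],0.0],[[0,0,0.03],[0,0,0],0.0],[[0,0,0.03],[0,0,0],0.0]])

```text
time_s: 7.8
position: [496.1, 155.5, 335.1]
orientation: [[0.326, 0.945, -0.003], [0.945, -0.326, -0.001], [-0.002, -0.003, -1.0]]
force: [-0.8, -0.3, -1.3]
opening: 0.174
```

Call:
drive_tool(commands=[[[0,0,0.006],[0,0,0],0.0],[[0,0,0.012],[0,0,0],0.0],[[0,0,0.018],[0,0,0],0.0],[[0,0,0.018],[0,0,0],0.0],[[0,0,0.018],[0,0,0],0.0]])

```text
time_s: 8.3
position: [496.5, 155.7, 318.6]
orientation: [[0.326, 0.945, -0.0], [0.945, -0.326, 0.0], [0.0, -0.0, -1.0]]
force: [0.4, -0.2, -0.7]
opening: 0.177
```

Call:
drive_tool(commands=[[[0,0,0.001],[0,0,0],0.0],[[0,0,0.001],[0,0,6],0.0],[[0,0,0.001],[0,0,12],0.0],[[0,0,0.001],[0,0,18],0.0],[[0,0,0.001],[0,0,24],0.0],[[0,0,0.001],[0,0,30],0.0],[[0,0,0.001],[0,0,30],0.0]])

```text
time_s: 9.0
position: [496.6, 155.7, 318.0]
orientation: [[0.755, 0.656, 0.001], [0.656, -0.755, 0.0], [0.001, 0.0, -1.0]]
force: [0.7, -0.0, -1.4]
opening: 0.174
```

```bash
python3 - <<'E'
from h import *
t=ctrl.read_state();print(t['position'],t['force'],t['ft_torque'])
y=t['orientation'][:,1];print('y ang',np.degrees(np.arctan2(y[1],y[0])))
E
```

```text
[496.57769375 155.68293535 318.00092316] [ 0.66832916 -0.0474747  -1.37965844] [-0.10397217  0.0913606  -0.02530749]
y ang -49.03096896618769
```

Call:
drive_tool(commands=[[[0,0,0.001],[0,0,6],0.0],[[0,0,0.001],[0,0,12],0.0],[[0,0,0.001],[0,0,18],0.0],[[0,0,0.001],[0,0,24],0.0],[[0,0,0.001],[0,0,30],0.0],[[0,0,0.001],[0,0,36],0.0],[[0,0,0.001],[0,0,40],0.0],[[0,0,0.001],[0,0,42],0.0],[[0,0,0.001],[0,0,42],0.0]])

```text
time_s: 9.9
position: [496.6, 155.6, 317.2]
orientation: [[1.0, -0.016, 0.001], [-0.016, -1.0, 0.0], [0.001, -0.0, -1.0]]
force: [0.9, -0.9, 1.1]
opening: 0.178
```

```bash
python3 - <<'E'
from h import *
t=ctrl.read_state();print(t['position'],t['force'],t['ft_torque'])
y=t['orientation'][:,1];print('y ang',np.degrees(np.arctan2(y[1],y[0])))
E
```

```text
[496.60276064 155.5991998  317.18647225] [ 0.87198118 -0.93102931  1.13602226] [-0.17101266  0.35670452 -0.00493344]
y ang -90.92153969537966
```

Call:
drive_tool(commands=[[[0,0,0.0005],[0,0,2],0.0],[[0,0,0.0005],[0,0,3],0.0],[[0,0,0.0005],[0,0,4],0.0],[[0,0,0.0005],[0,0,5],0.0],[[0,0,0.0005],[0,0,5],0.0],[[0,0,0.0005],[0,0,5],0.0]])

```text
time_s: 10.5
position: [496.8, 156.0, 317.2]
orientation: [[0.995, -0.104, 0.002], [-0.104, -0.995, 0.001], [0.002, -0.002, -1.0]]
force: [-0.4, 0.1, 6.2]
opening: 0.176
```

```bash
python3 - <<'E'
from h import *
t=ctrl.read_state();print(t['position'],t['force'],t['ft_torque'])
y=t['orientation'][:,1];print('y ang',np.degrees(np.arctan2(y[1],y[0])))
E
```

```text
[496.82150975 156.0420467  317.23668791] [-0.39885671  0.11683304  6.16024707] [0.08079311 0.48709004 0.16505234]
y ang -95.96197296610963
```

Call:
drive_tool(commands=[[[0,0,0],[0,0,1.5],0.0],[[0,0,0],[0,0,3],0.0],[[0,0,0],[0,0,3],0.0],[[0,0,0],[0,0,3],0.0]])

```text
time_s: 10.9
position: [496.8, 156.1, 317.2]
orientation: [[0.988, -0.152, 0.002], [-0.152, -0.988, 0.001], [0.002, -0.001, -1.0]]
force: [-0.5, 1.0, 5.5]
opening: 0.177
```

```bash
python3 - <<'E'
from h import *
t=ctrl.read_state();print(t['position'],t['force'],t['ft_torque'])
y=t['orientation'][:,1];print('y ang',np.degrees(np.arctan2(y[1],y[0])))
s=shot('scene','sc3')
cv2.imwrite('pics/sc3c.png',cv2.resize(s['pixels'][60:260,260:520,::-1],None,fx=3,fy=3,interpolation=2))
E
```

```text
[496.7944781  156.13948067 317.19128753] [-0.54605577  1.03112806  5.52707663] [0.15803178 0.37934529 1.04413762]
y ang -98.76168084203493
```

View pics/sc3c.png

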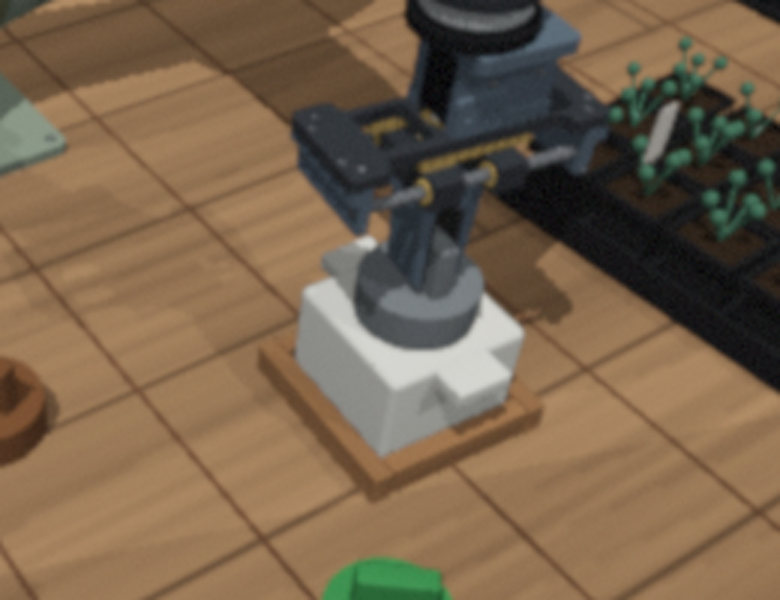

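The lid sits flat on the shoulder at about (420,300). The moment about the vertical jumped to 1.0 N m at about -96° to -99°, so it has reached the stop. I'll release it, wait until the fingers are clear, and rise.

Call:
drive_tool(commands=[[[0,0,0],[0,0,0],0.05],[[0,0,0],[0,0,0],0.05],[[0,0,0],[0,0,0],0.05],[[0,0,0],[0,0,0],0.05],[[0,0,0],[0,0,0],0.05],[[0,0,0],[0,0,0],0.05],[[0,0,0],[0,0,0],0.05]])

```text
time_s: 11.65
position: [496.5, 155.6, 316.2]
orientation: [[0.988, -0.157, -0.0], [-0.157, -0.988, 0.0], [-0.0, -0.0, -1.0]]
force: [-0.5, 0.2, -0.3]
opening: 0.544
```

Call:
drive_tool(commands=[[[0,0,-0.02],[0,0,0],0.05],[[0,0,-0.06],[0,0,0],0.05],[[0,0,-0.11],[0,0,0],0.05],[[-0.05,0,-0.15],[0,0,0],0.05],[[-0.1,0,-0.15],[0,0,0],0.05],[[-0.15,0,-0.15],[0,0,0],0.05],[[-0.15,0,-0.15],[0,0,0],0.05],[[-0.15,0,-0.15],[0,0,0],0.05]])

```text
time_s: 12.45
position: [346.9, 179.2, 466.8]
orientation: [[0.988, -0.155, 0.002], [-0.155, -0.988, 0.001], [0.002, -0.001, -1.0]]
force: [0.6, 0.3, -0.0]
opening: 0.55
```

```bash
python3 - <<'E'
from h import *
print(ctrl.read_state()['position'])
a=shot('top','top4');s=shot('scene','sc4')
for n,S in(('top',a),('sc',s)):
    P=pts(S).reshape(-1,3);c=S['pixels'].reshape(-1,3).astype(int)
    near=(np.hypot(P[:,0]-496.5,P[:,1]-156)<60)
    for lo,hi in((114,126),(152,168)):
        q=P[near&(P[:,2]>lo)&(P[:,2]<hi)]
        if len(q)>5: print(n,len(q),np.median(q[:,2]),cv2.minAreaRect(q[:,:2].astype(np.float32)))
cv2.imwrite('pics/c4.png',np.hstack([cv2.resize(a['pixels'][160:260,180:280,::-1],(400,400),interpolation=2),cv2.resize(s['pixels'][100:230,330:460,::-1],(400,400),interpolation=2)]))
E
```

```text
[346.9259745  179.22312813 466.80820415]
top 1010 119.78732818605079 ((497.33563232421875, 156.54635620117188), (83.0637435913086, 82.23148345947266), 2.8064818382263184)
top 211 159.31107612921812 ((497.294921875, 156.6708221435547), (16.11188316345215, 49.03787612915039), 85.57584381103516)
sc 696 119.75613206469268 ((501.3485107421875, 152.06698608398438), (82.61373901367188, 75.87281799316406), 36.80390930175781)
sc 189 159.01149776899962 ((498.88519287109375, 155.5865020751953), (17.403636932373047, 50.242431640625), 84.6014175415039)
```

View pics/c4.png

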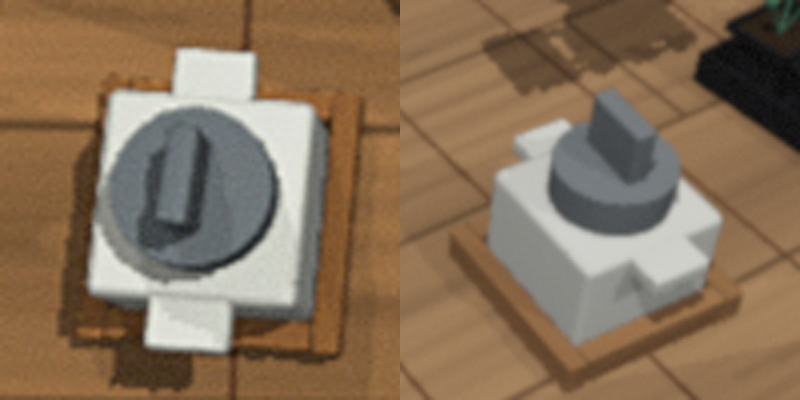

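The crop shows the lid flat on the tub at about (193,185) in the left half, with its fin in line with the ears. The lid top is at z = 119.8 (expected 120). The fin is at -4.4° against the ears at -3.5°. That is home, so I'm handing in.

```bash
python3 -c "
from plant import workorder
print(workorder.finish_job())"
```

```text
the job is handed in; nothing more can be done
None
```

I picked out the medium grey lid as the one that fits, set it on the neck crosswise to the ears, and screwed it about 75° clockwise to the stop. I then let go, backed the arm away and handed the job in at about 12.6 s.

- **Failed step:** on the first grasp I lifted before the slow fingers had closed. A second look showed the lid had not moved, and the second grasp held.
- **Reaching the stop:** the turning moment rose to about 1.0 N m at the end of the turn, with about 6 N of downward contact on the shoulder. The gripper slipped 2 to 3° on the fin there.
- **Last checks:**
  - The lid's flat top is at z = 119.8 mm, against 120 expected.
  - The fin is within about 1° of the ears: -4.4° against -3.5° in the top view, and -5.4° against -4.4° in the scene view.
  - The lid's centre is within about 1 mm of the tub's in the top view. The scene view showed the lid's top about 4–5 mm off, but its fin within about 2.5 mm. I put this down to the fin hiding part of the top.
- **Other lids:** I never touched the other two lids and did not measure them again at the end.

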